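Set and lock a watch-movement holder in the corner stop

ROBOT

A 7-joint arm with a two-finger parallel gripper is mounted at the origin on the work surface. World frame = base frame: x ahead of the robot, y to its left, z up, the work surface at z = 0. Lengths are in m, angles in rad, forces in N, time in s.
With the tool pointing down it reaches from about 0.4 to 0.85 m from the base axis. Payload 10.4 kg.
Tool frame: the origin (TCP) lies at the very end of the fingers, on their centre line; the grasp point (between the pads) lies 19 mm behind it; y points along the fingers, x is the direction in which the jaws open and shut, and the axes are right-handed (so a half turn about y gives the same grasp; the last joint's range is limited). The gripper opens to 87 mm and grips with 3 to 60 N. Pads are 19 mm wide; open, the fingers measure 117 mm over their backs; the gripper's body (75 mm by 190 mm) begins 51 mm behind the grasp point.
Start: joints at [-1.209, 0.332, -0.065, 1.46, 0.022, 1.35, -0.088], TCP at [0.235, 0.579, 0.223] pointing down, gripper open.
Joint ranges: [-2.6, 2.6], [-0.5, 2.12], [-1.47, 1.34], [0.16, 2.42], [-1.27, 4.41], [0.06, 2.06], [-2.6, 2.6]. Speed limits (rad/s): [2.22, 2.22, 2.79, 2.79, 3.14, 3.14, 3.14].

INTERFACE

Orientations are given as a unit quaternion [x, y, z, w].
In Python, from bench import readout, vision, r gives the robot as it stands.
- The arm moves only by the tool arm_command, never from a script. Its argument "targets" is a list that holds one entry, the list of rows, each a list of 6 numbers: the shift along the tool's x, y, z in m, then the turn, a rotation vector about the tool's x, y, z in degrees. A call has 1 to 12 rows; each row shifts and turns the commanded pose from where the row before left it, along the tool's axes as they then stand; what a row does not reach is not made up. A row lasts 1/12 s, in which the tool goes at most 41.7 mm and 7.16 degrees, less where a joint would pass 70% of its speed; a pose out of reach is approached as far as the arm can. A call is refused whole if a number of a shift passes 0.0417 or a number of a turn 7.16, either way. A call with a gripper value outside its range is refused whole. "hand" is the opening, from 0 (shut) to 1 (fully open), set as the call begins (left out, the last holds). The fingers move at their own pace and stop on an object; "grip_force" is the grip in N (left out, the last holds). Time passes only in rows, so rows that do not move let the fingers close. It gives the time, the measured TCP pose, the force and the opening at its end, in the units of the state.
- readout.read_state(): the state, without advancing time (a new reading comes with each control period).
- vision.camera(name): name is "side" or "top" or "wrist"; returns a dict with "pixels" (480x640x3 uint8, blue, green, red), "fovy" (degrees; the focal length in pixels is half the picture's height over the tangent of half this angle, whatever the lens; pixels are square), "cx", "cy" (the principal point, pixels), "R" (3x3) and "t" (3): a world point X has camera coordinates R X + t; the wrist camera has in their place "mount" (4x4, takes a point from camera to tool coordinates, whose origin is the TCP and whose axes are the tool frame's). Camera axes: x right, y down, z forward; pixel columns grow to the right and rows downward; lengths in m; the calibration is good to about 2 mm. A picture is of the moment at which its call begins: read the wrist's pose just before it. There is no depth.
- r.close_job(): hands the job in, once; it reports no verdict.
The state is a dict: "time": time; "joint_positions": joint angles; "joint_vel": joint speeds; "joint_torque": joint torques, N m; "ee_pos": TCP position; "eef_rot": TCP orientation; "ft_force": force on the tool from outside, world axes, zero at the start; "torque": the same for the moment, N m; "width": finger opening in m.
Only numpy, scipy, OpenCV 4.12 (cv2) and the standard library are available. Lean on these libraries where they do the work, as an engineer would, in place of code of your own. Each camera call takes 0.05 s, during which the arm holds its last target.

TASK

Push the large grey round movement holder across the bench mat, without picking it up, until it sits home in the aluminium corner stop, touching both of its walls. Then push the stop's sliding bolt fully shut by its knob so that it lies behind the holder and locks it in. Leave everything else on the bench where it is.

Things in the scene. Friction and masses are not known exactly. Their poses are not given: they have to be found in the camera images.
- holder: the large grey round movement holder, loose, about 0.15 to 0.3 kg: a round foot 58 mm across and 18 mm high, then a narrower top 44 mm across, 34 mm tall in all, with a bright watch movement on top. Stands upright on the bench. Origin: centre of its underside
- stop: fixed aluminium corner stop. Origin: on the bench (z = 0), where the holder's centre lies when home. Two walls 20 mm high, 12 mm thick form a right-angled V opening to the stop's -x (roughly to the robot), symmetric about its x axis; inner corner 41 mm from the origin in +x, each inner face 29 mm from the origin, mouth about 90 mm wide. The bolt is at its +y side
- guide (a point): top middle of the fixed bolt guide, 20 mm above the bench, at x = -37, y = +95 mm in the stop's frame. Guide: a foot 3 mm high, x -51 to +13 mm, y +48 to +142 mm, with two bridges 20 mm high over the bolt at y = 52 and 138 mm, x -52 to -22 mm
- bolt_knob (a point): upright steel knob of the sliding bolt: a post 12 mm across with a 15 mm cap, up to 47 mm above the bench; this point is its top centre. In the stop's frame it is at x = -37 mm, y = 124 mm minus the bolt's travel, and is pushed in the stop's -y direction to shut. Above 20 mm nothing else stands in its way
- bolt (a joint): travel of the sliding bolt, m: 0 open, 0.060 fully shut at its end stop; starts at 0 to 0.012; 2 N of friction, stays where left. A 12 mm round bar, axis 11 mm above the bench at x = -37 mm in the stop's frame; its tip is at y = 46 mm open (clear of the mouth), -14 mm shut. It clears a holder that is home by 2 mm
- small_holder: the small grey round movement holder: foot 40 mm across and 13 mm high, narrower top, 25 mm tall in all; stands right of the corner stop. Bystander. Origin: centre of its underside
- oil_stand: black block 36 x 62 x 20 mm with three small amber oil cups, behind the bolt. Bystander. Origin: centre of its underside
- loupe: black eye loupe standing on end, 38 mm across, 36 mm tall. Bystander. Origin: centre of its underside
- screwdriver: small screwdriver lying down, 120 mm long. Bystander. Its x axis runs along it from handle to tip
- parts_jar: clear round jar with aluminium cap, 52 mm across, 42 mm tall. Bystander. Origin: centre of its underside
- blower: black rubber dust blower standing on its base, 52 mm across, 80 mm tall. Bystander. Origin: centre of its underside
- tweezers: yellow plastic tweezers lying flat, 125 mm long (its x axis), 8 mm high, at the left edge of the mat. Bystander. Origin: middle of its underside
Things that resemble listed ones, but are neither listed nor needed, are in the scene too. What is shaped like the holder but yellow is not meant. There is more than one size of the stop; the one meant has the size given above.

How it is judged:
By the outcome, as a careful person would: the job done as asked, in the order asked, and still so for the second after the job is handed in, with the robot touching nothing.
It also fails if it takes over 72 s, if anything falls off the work surface, if the arm or the gripper's body presses on something with over 40 N, if the wrist force passes 120 N, or if a joint passes its speed limit or range.

## Working session

There is one attempt and no reset: what is moved stays moved. The work goes in short steps, Python scripts to look and compute and a tool call to move; the robot and the scene stay as the last step left them, time stands still between calls to the robot, and variables do not carry over. Pictures are saved under pics/ and viewed, and the job is handed in when it is done.

Besides the shell and the picture viewer there is one more tool, called as name([rows], argument=value, ...), one row to a line, values as JSON. arm_command: Moves the arm, as the interface text tells. Its arguments: {"type":"object","properties":{"targets":{"type":"array","items":{"type":"array","items":{"type":"array","items":{"type":"number"}}}},"hand":{"type":"number"},"grip_force":{"type":"number"}},"required":["targets"]}

```bash
ls; mkdir -p pics
python3 - <<'E'
from bench import readout, vision, r
import cv2
s=readout.read_state()
print({k:(v if not hasattr(v,'__len__') else [round(float(x),4) for x in v]) for k,v in s.items()})
for n in ["top","side"]:
    c=vision.camera(n); cv2.imwrite(f"pics/{n}0.png",c["pixels"]); print(n,c["fovy"],c["cx"],c["cy"],c["R"],c["t"],[k for k in c])
E
```

```text
pics
{'time': 0.0, 'joint_positions': [-1.2086, 0.3329, -0.0647, 1.461, 0.0216, 1.3499, -0.0885], 'joint_vel': [0.0006, 0.0016, 0.0003, -0.0002, -0.0005, 0.001, 0.0013], 'joint_torque': [0.0002, -62.3248, 0.025, -38.9907, -0.0614, 0.0397, 0.0001], 'ee_pos': [0.2345, 0.5789, 0.2217], 'eef_rot': [0.5867, 0.3948, -0.3956, -0.5861], 'ft_force': [0.3733, 0.1121, 0.1474], 'torque': [-0.0031, 0.0249, -0.0114], 'width': 0.08692398084715963}
top 51.19423064273579 318.2303024388878 240.22352783032318 [[ 0.0121874  -0.99977905  0.0171264 ]
 [-0.99837166 -0.01312122 -0.0555146 ]
 [ 0.05572705 -0.01642193 -0.99831098]] [-0.04283926  0.51575614  1.22497308] ['pixels', 'fovy', 'cx', 'cy', 'R', 't']
side 53.42234699698427 322.93848220945586 238.9908817284416 [[-0.99924666 -0.0380945  -0.0074109 ]
 [-0.02150506  0.70248416 -0.7113744 ]
 [ 0.03230549 -0.71067912 -0.70277418]] [0.48730169 0.0606582  1.1763099 ] ['pixels', 'fovy', 'cx', 'cy', 'R', 't']
```

View pics/top0.png

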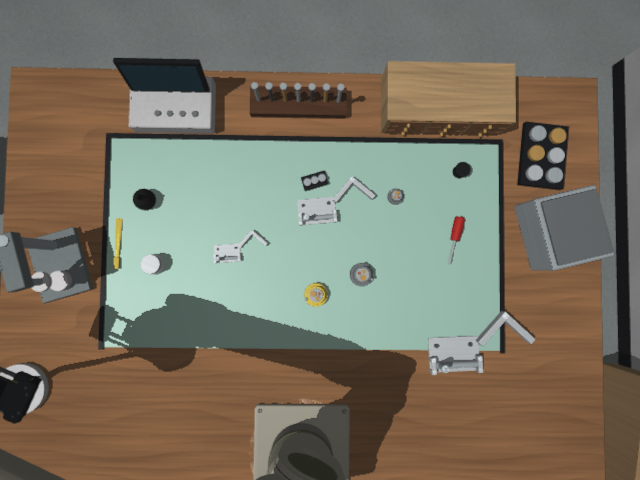

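View pics/side0.png

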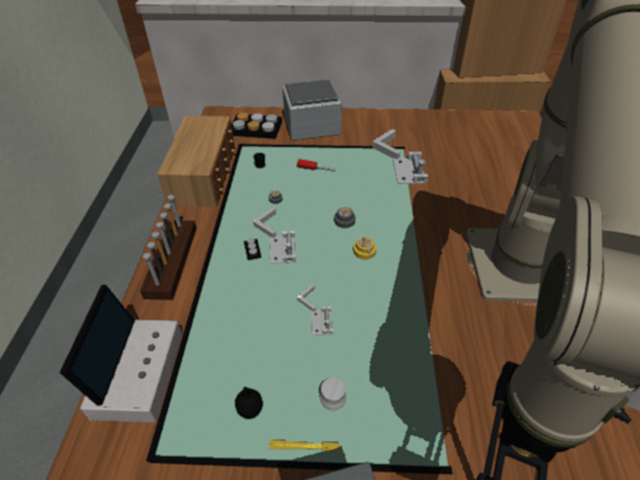

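```bash
cat > h.py <<'E'
import numpy as np, cv2
from bench import readout, vision, r
def K(c):
    f=240/np.tan(np.radians(c["fovy"])/2); return f
def ray(c,u,v,z):
    f=K(c); d=np.array([(u-c["cx"])/f,(v-c["cy"])/f,1.]); R=np.array(c["R"]);t=np.array(c["t"])
    o=-R.T@t; w=R.T@d; return o+w*(z-o[2])/w[2]
def proj(c,X):
    p=np.array(c["R"])@np.array(X)+c["t"]; f=K(c); return np.array([c["cx"]+f*p[0]/p[2],c["cy"]+f*p[1]/p[2]])
def crop(c,x0,y0,w,h,s,name):
    im=cv2.resize(c["pixels"][y0:y0+h,x0:x0+w],None,fx=s,fy=s,interpolation=cv2.INTER_CUBIC)
    cv2.imwrite(name,im)
E
python3 - <<'E'
from h import *
c=vision.camera("top"); crop(c,285,160,130,130,6,"pics/a.png"); 
im=cv2.resize(c["pixels"][160:260,285:415],None,fx=6,fy=6,interpolation=cv2.INTER_CUBIC);cv2.imwrite("pics/a.png",im)
s=vision.camera("side"); crop(s,230,180,130,95,6,"pics/b.png")
E
```

```text
(no output)
```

View pics/a.png

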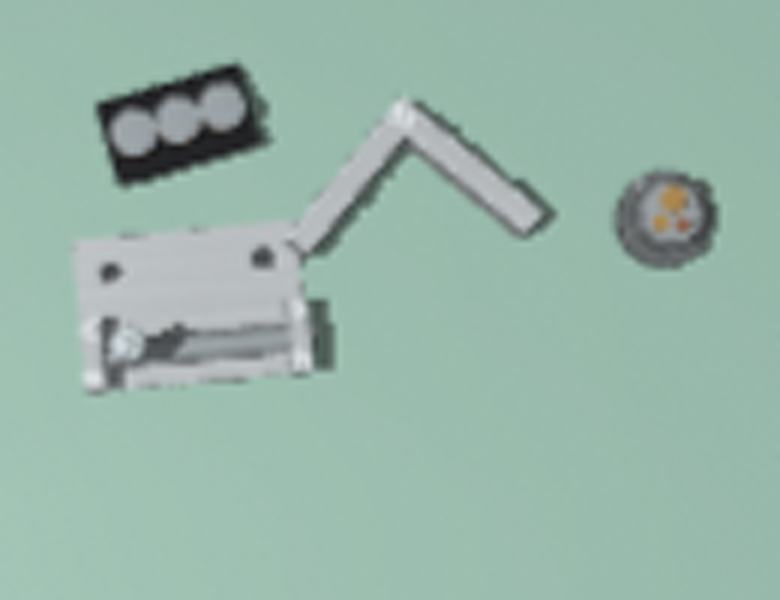

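View pics/b.png

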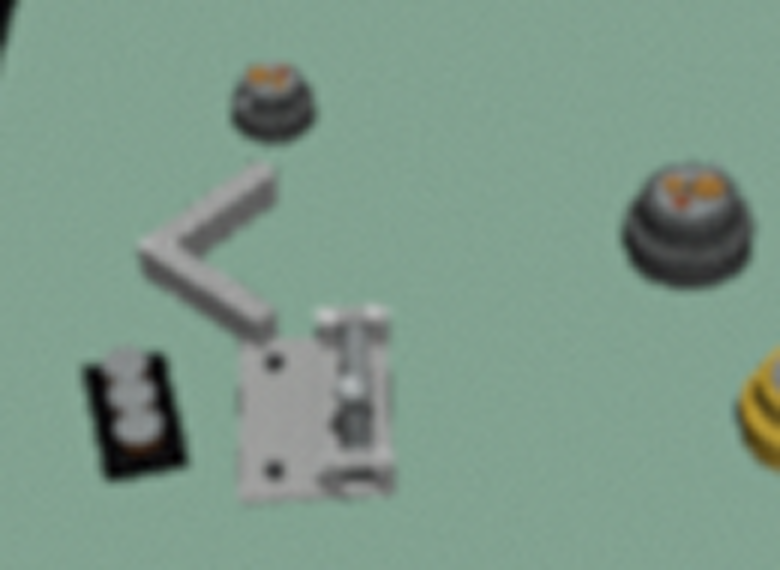

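```bash
cat > fit.py <<'E'
from h import *
from scipy.optimize import least_squares
def fitview(c,x0,y0,s,pts):
    W=np.array([ray(c,x0+(p[0]+.5)/s-.5,y0+(p[1]+.5)/s-.5,p[4]/1000)[:2] for p in pts]); M=np.array([[p[2],p[3]] for p in pts])/1000
    mc,wc=M.mean(0),W.mean(0); A=M-mc;B=W-wc
    th=np.arctan2((A[:,0]*B[:,1]-A[:,1]*B[:,0]).sum(),(A*B).sum())
    R=np.array([[np.cos(th),-np.sin(th)],[np.sin(th),np.cos(th)]]); o=wc-R@mc
    print("stop o",o.round(4),"yaw",np.degrees(th).round(2),"res mm",((W-(M@R.T+o))*1000).round(1).tolist()); return o,th
E
python3 - <<'E'
from fit import *
t=vision.camera("top"); s=vision.camera("side")
fitview(t,285,160,6,[(405,97,58,0,20),(551,213,4.5,-53.5,20),(527,238,-4,-45,20),(407,140,41,0,20),(75,242,13,142,3),(312,258,-4,45,20)])
fitview(s,230,180,6,[(138,243,58,0,20),(272,163,4.5,-53.5,20),(180,245,41,0,20),(240,495,13,142,3),(240,338,13,48,3),(393,490,-51,142,3)])
# holder: grey dark blobs
def blob(c,roi):
    x0,y0,w,h=roi; im=c["pixels"][y0:y0+h,x0:x0+w].astype(int)
    bg=np.median(im.reshape(-1,3),0); m=(np.abs(im-bg).sum(2)>60).astype(np.uint8)
    n,l,st,ce=cv2.connectedComponentsWithStats(m); i=1+np.argmax(st[1:,4]); print(bg,st[i],ce[i]+[x0,y0]); return m
blob(t,(335,250,52,48)); blob(s,(325,195,40,40))
for c,n,x,y in[(t,"t",340,254),(s,"s",325,195)]:
    im=cv2.resize(c["pixels"][y:y+42,x:x+42],None,fx=9,fy=9,interpolation=cv2.INTER_CUBIC); cv2.imwrite(f"pics/h{n}.png",im)
a=cv2.hconcat([cv2.imread("pics/ht.png"),cv2.imread("pics/hs.png")]); cv2.imwrite("pics/h.png",a)
E
```

```text
stop o [ 0.6192 -0.1248] yaw 6.14 res mm [[0.6, 0.2], [0.6, -1.7], [-0.6, 0.6], [-0.5, 1.0], [0.5, -0.0], [-0.6, -0.1]]
stop o [ 0.6196 -0.1226] yaw 5.2 res mm [[1.6, 0.6], [-3.4, 3.0], [-0.2, 2.9], [-0.4, -2.8], [2.0, -1.8], [0.4, -1.8]]
[175. 189. 155.] [ 15  12  27  25 455] [362.43076923 273.87692308]
[144. 162. 129.] [  8  12  23  22 390] [344.29487179 217.98974359]
```

View pics/h.png

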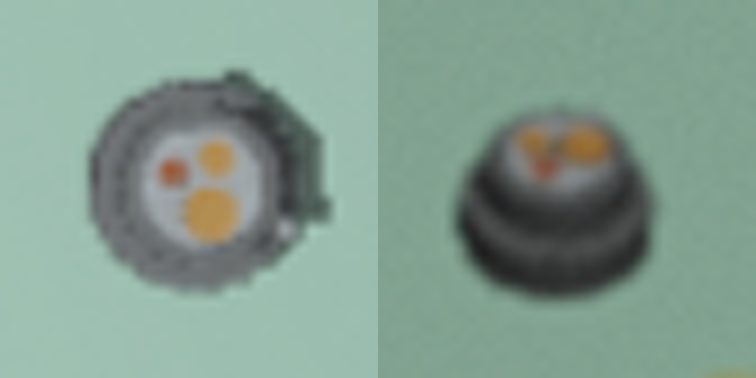

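Run:
```python
from h import *
t=vision.camera("top"); s=vision.camera("side")
g=lambda c,x0,y0,x,y,z: ray(c,x0+(x+.5)/9-.5,y0+(y+.5)/9-.5,z).round(4)
print(g(t,340,254,197,186,.016),g(t,340,254,205,186,.034),g(s,325,195,180,163,.034))
# knob: top crop (126,343) z .047; side (350,383)
q=lambda c,x0,y0,x,y,z: ray(c,x0+(x+.5)/6-.5,y0+(y+.5)/6-.5,z).round(4)
print(q(t,285,160,126,343,.047),q(s,230,180,350,383,.047))
from scipy.spatial.transform import Rotation as Ro
print(Ro.from_quat(readout.read_state()["eef_rot"]).as_matrix().round(3))
```

```text
[ 0.4336 -0.1439  0.016 ] [ 0.4338 -0.1442  0.034 ] [ 0.4353 -0.1379  0.034 ]
[ 0.5708 -0.0045  0.047 ] [ 0.5732 -0.0058  0.047 ]
[[ 0.375 -0.    -0.927]
 [ 0.927 -0.     0.375]
 [-0.    -1.    -0.   ]]
```

```bash
cat > plan.py <<'E'
from h import *
from scipy.spatial.transform import Rotation as Ro
def rows(wps,n,heading_end,turnsign):
    s=readout.read_state(); p=np.array(s["ee_pos"]); R=Ro.from_quat(s["eef_rot"]).as_matrix()
    h=np.degrees(np.arctan2(R[1,0],R[0,0])); 
    d=(heading_end-h); d=(d+180)%360-180
    if turnsign: d = d if np.sign(d)==turnsign else d+360*turnsign
    pts=np.vstack([p]+wps); L=np.r_[0,np.cumsum(np.linalg.norm(np.diff(pts,axis=0),axis=1))]
    g=np.linspace(0,L[-1],n+1); P=np.array([np.interp(g,L,pts[:,i]) for i in range(3)]).T
    hh=h; q=p.copy(); out=[]
    st=round(-d/n,2)
    for i in range(n):
        a=np.radians(hh); X=np.array([np.cos(a),np.sin(a),0]);Y=np.array([0,0,-1.]);Z=np.cross(X,Y)
        v=P[i+1]-q; t=[round(float(v@k),3) for k in (X,Y,Z)]; q=q+t[0]*X+t[1]*Y+t[2]*Z; hh-=st
        out.append(t+[0,st,0])
    print("turn",d,"end",q.round(4),hh)
    for i in range(0,n,12): print(out[i:i+12])
E
python3 - <<'E'
from plan import *
rows([[.45,.30,.2],[.385,-.145,.15]],24,-84.2,-1)
E
```

```text
turn -152.15521197439924 end [ 0.3851 -0.1447  0.1505] -84.2047880256008
[[-0.017, 0.002, -0.029, 0, np.float64(6.34), 0], [-0.014, 0.002, -0.031, 0, np.float64(6.34), 0], [-0.01, 0.002, -0.031, 0, np.float64(6.34), 0], [-0.006, 0.003, -0.033, 0, np.float64(6.34), 0], [-0.003, 0.002, -0.034, 0, np.float64(6.34), 0], [0.001, 0.002, -0.033, 0, np.float64(6.34), 0], [0.004, 0.002, -0.033, 0, np.float64(6.34), 0], [0.008, 0.002, -0.033, 0, np.float64(6.34), 0], [0.012, 0.002, -0.031, 0, np.float64(6.34), 0], [0.015, 0.002, -0.03, 0, np.float64(6.34), 0], [0.006, 0.003, -0.03, 0, np.float64(6.34), 0], [-0.003, 0.004, -0.033, 0, np.float64(6.34), 0]]
[[-0.001, 0.004, -0.034, 0, np.float64(6.34), 0], [0.004, 0.003, -0.033, 0, np.float64(6.34), 0], [0.007, 0.004, -0.033, 0, np.float64(6.34), 0], [0.011, 0.004, -0.031, 0, np.float64(6.34), 0], [0.014, 0.003, -0.03, 0, np.float64(6.34), 0], [0.018, 0.004, -0.029, 0, np.float64(6.34), 0], [0.02, 0.004, -0.026, 0, np.float64(6.34), 0], [0.023, 0.004, -0.024, 0, np.float64(6.34), 0], [0.026, 0.003, -0.021, 0, np.float64(6.34), 0], [0.028, 0.004, -0.018, 0, np.float64(6.34), 0], [0.03, 0.004, -0.016, 0, np.float64(6.34), 0], [0.031, 0.003, -0.011, 0, np.float64(6.34), 0]]
```

arm_command([
  [[-0.017,0.002,-0.029,0,6.34,0],[-0.014,0.002,-0.031,0,6.34,0],[-0.01,0.002,-0.031,0,6.34,0],[-0.006,0.003,-0.033,0,6.34,0],[-0.003,0.002,-0.034,0,6.34,0],[0.001,0.002,-0.033,0,6.34,0],[0.004,0.002,-0.033,0,6.34,0],[0.008,0.002,-0.033,0,6.34,0],[0.012,0.002,-0.031,0,6.34,0],[0.015,0.002,-0.03,0,6.34,0],[0.006,0.003,-0.03,0,6.34,0],[-0.003,0.004,-0.033,0,6.34,0]],
], hand=0.35)

```text
time: 1.4
ee_pos: [0.4454, 0.2503, 0.1946]
eef_rot: [-0.705, 0.052, -0.053, 0.705]
ft_force: [-1.0, -0.7, -0.7]
width: 0.0308
```

Run:
```python
from plan import *
s=readout.read_state(); print(s["ee_pos"],s["joint_positions"],s["width"])
rows([[.385,-.145,.15]],12,-84.2,-1)
```

```text
[0.44539179 0.25027549 0.19455587] [-0.87695891  0.0917794   0.29302275  1.81369913 -0.02729977  1.23889303
 -0.72514232] 0.03080129302926712
turn -75.66823318638389 end [ 0.3852 -0.1453  0.1496] -84.25176681361613
[[-0.0, 0.004, -0.033, 0, np.float64(6.31), 0], [0.004, 0.003, -0.033, 0, np.float64(6.31), 0], [0.007, 0.004, -0.033, 0, np.float64(6.31), 0], [0.01, 0.004, -0.032, 0, np.float64(6.31), 0], [0.015, 0.004, -0.03, 0, np.float64(6.31), 0], [0.017, 0.003, -0.028, 0, np.float64(6.31), 0], [0.02, 0.004, -0.027, 0, np.float64(6.31), 0], [0.023, 0.004, -0.024, 0, np.float64(6.31), 0], [0.026, 0.003, -0.021, 0, np.float64(6.31), 0], [0.028, 0.004, -0.018, 0, np.float64(6.31), 0], [0.03, 0.004, -0.015, 0, np.float64(6.31), 0], [0.031, 0.004, -0.012, 0, np.float64(6.31), 0]]
```

arm_command([
  [[0,0.004,-0.033,0,6.31,0],[0.004,0.003,-0.033,0,6.31,0],[0.007,0.004,-0.033,0,6.31,0],[0.01,0.004,-0.032,0,6.31,0],[0.015,0.004,-0.03,0,6.31,0],[0.017,0.003,-0.028,0,6.31,0],[0.02,0.004,-0.027,0,6.31,0],[0.023,0.004,-0.024,0,6.31,0],[0.026,0.003,-0.021,0,6.31,0],[0.028,0.004,-0.018,0,6.31,0],[0.03,0.004,-0.015,0,6.31,0],[0.031,0.004,-0.012,0,6.31,0]],
])

```text
time: 2.4
ee_pos: [0.3856, -0.1457, 0.1496]
eef_rot: [-0.524, 0.474, -0.474, 0.525]
ft_force: [0.6, 0.2, -0.3]
width: 0.0305
```

Run:
```python
from plan import *
s=readout.read_state(); print(s["ee_pos"],s["joint_positions"],s["width"])
rows([[.383,-.145,.15]],2,-84.2,0)
c=vision.camera("wrist"); cv2.imwrite("pics/w1.png",c["pixels"]); print(c["mount"],c["fovy"],c["cx"],c["cy"])
```

```text
[ 0.38558559 -0.14570596  0.14964901] [-0.45155984 -0.15390519  0.66276025  2.10986134  0.10243449  1.15430857
 -1.30489317] 0.03049770238535375
turn -0.03982789219415395 end [ 0.3825 -0.145   0.1496] -84.20017210780584
[[-0.0, -0.0, -0.001, 0, np.float64(0.02), 0], [-0.001, -0.0, -0.002, 0, np.float64(0.02), 0]]
[[ 9.99999490e-01 -1.00370876e-03 -1.09925797e-04  1.08484377e-03]
 [-1.59337964e-04 -2.64372109e-01  9.64420739e-01 -1.61914921e-01]
 [-9.97058857e-04 -9.64420230e-01 -2.64372134e-01  7.18974765e-02]
 [ 0.00000000e+00  0.00000000e+00  0.00000000e+00  1.00000000e+00]] 69.4074552547639 321.2958309880902 247.01488333288717
```

View pics/w1.png

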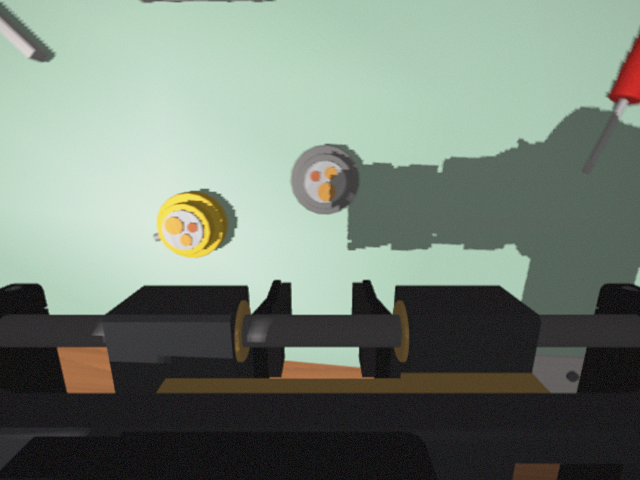

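```bash
cat >> h.py <<'E'
from scipy.spatial.transform import Rotation as Ro2
def wrist():
    s=readout.read_state(); c=dict(vision.camera("wrist"))
    T=np.eye(4); T[:3,:3]=Ro2.from_quat(s["eef_rot"]).as_matrix(); T[:3,3]=s["ee_pos"]
    M=np.linalg.inv(T@np.array(c["mount"])); c["R"]=M[:3,:3]; c["t"]=M[:3,3]; return c,s
E
python3 - <<'E'
from h import *
c,s=wrist()
im=c["pixels"].astype(int)
hsv=cv2.cvtColor(c["pixels"],cv2.COLOR_BGR2HSV)
# movement disc bright / foot outline: low saturation
m=((hsv[...,1]<35)&(hsv[...,2]>60)).astype(np.uint8); m[:130]=0;m[225:]=0;m[:,:280]=0;m[:,375:]=0
m=cv2.morphologyEx(m,cv2.MORPH_CLOSE,np.ones((9,9)))
cs,_=cv2.findContours(m,cv2.RETR_EXTERNAL,cv2.CHAIN_APPROX_NONE); k=max(cs,key=cv2.contourArea)
print(cv2.boundingRect(k),cv2.minEnclosingCircle(k),cv2.contourArea(k))
for p,z in [((325,182),.034),((325,179.5),.014)]: print(ray(c,*p,z))
crop(c,280,130,110,100,7,"pics/w1c.png")
E
```

```text
(280, 130, 95, 95) ((327.0, 177.0), 66.4681396484375) 8220.5
[ 0.4334057  -0.15129115  0.034     ]
[ 0.4338699  -0.15147724  0.014     ]
```

View pics/w1c.png

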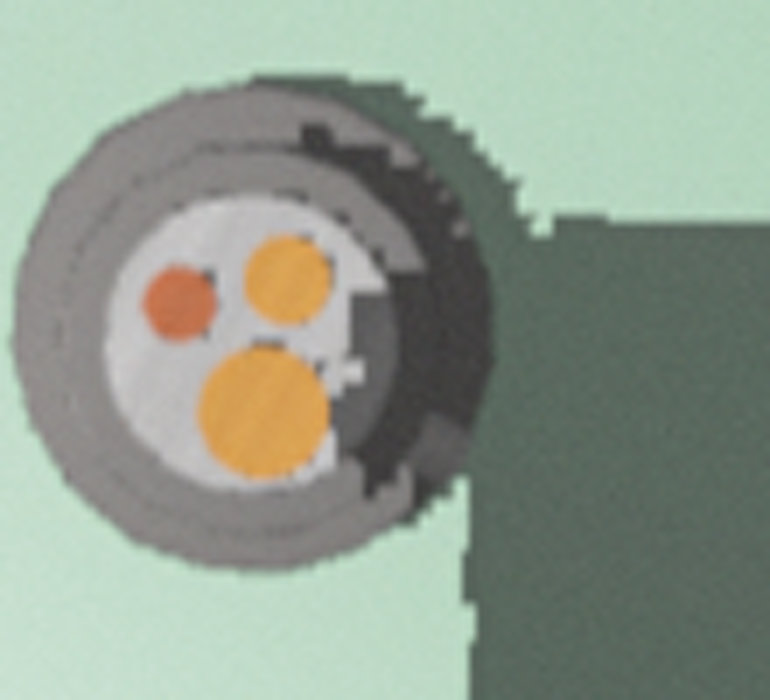

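Run:
```python
from h import *
c,s=wrist()
print(s["ee_pos"],Ro2.from_quat(s["eef_rot"]).as_matrix().round(3).tolist(),s["time"])
for p,z in [((315.4,178.4),.034),((315.7,176.5),.014)]: print(ray(c,*p,z))
t=vision.camera("top")["pixels"]; cv2.imwrite("pics/t2.png",t)
crop(c,280,130,110,100,4,"pics/w2c.png")
```

```text
[ 0.38469055 -0.14861433  0.14940063] [[0.096, 0.0, 0.995], [-0.995, -0.0, 0.096], [0.0, -1.0, 0.0]] 2.5
[ 0.43602487 -0.14015152  0.034     ]
[ 0.43615282 -0.14007161  0.014     ]
```

View pics/w2c.png

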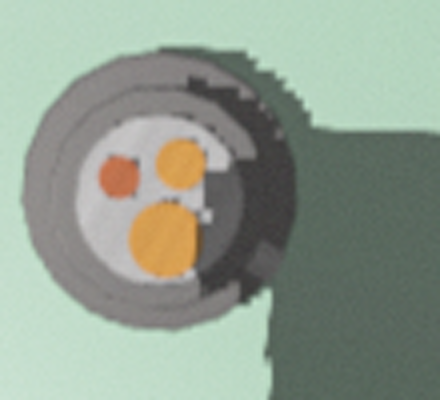

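View pics/t2.png

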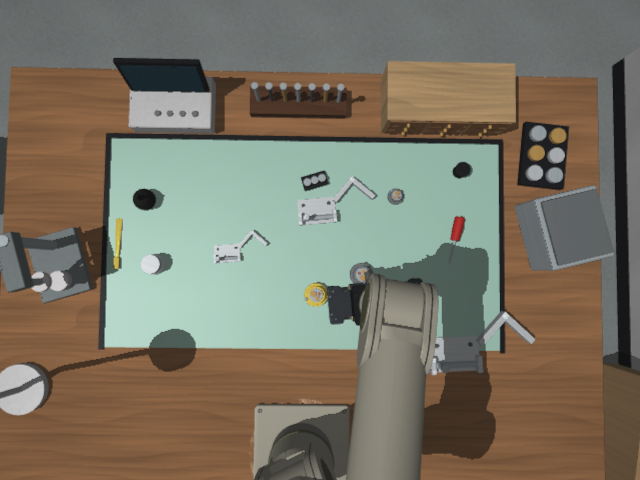

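arm_command([
  [[0,0,-0.002,0,0,0],[0,0,0,0,0,0],[0,0,0,0,0,0],[0,0,0,0,0,0]],
])

```text
time: 2.93
ee_pos: [0.3842, -0.1437, 0.1496]
eef_rot: [-0.526, 0.472, -0.472, 0.527]
ft_force: [0.2, 0.2, 0.5]
width: 0.0309
```

Run:
```python
from h import *
c,s=wrist(); c2,s2=wrist()
print(s["ee_pos"],s2["ee_pos"],np.array(s["joint_vel"]).round(3))
import pickle; pickle.dump((c,s),open("w3.pkl","wb"))
crop(c,280,130,110,100,7,"pics/w3c.png")
crop(c,0,0,640,110,1,"pics/w3t.png")
```

```text
[ 0.38419534 -0.1436734   0.14958568] [ 0.38418099 -0.1438296   0.14958025] [ 0.002  0.002  0.005 -0.001  0.002 -0.001  0.001]
```

View pics/w3c.png

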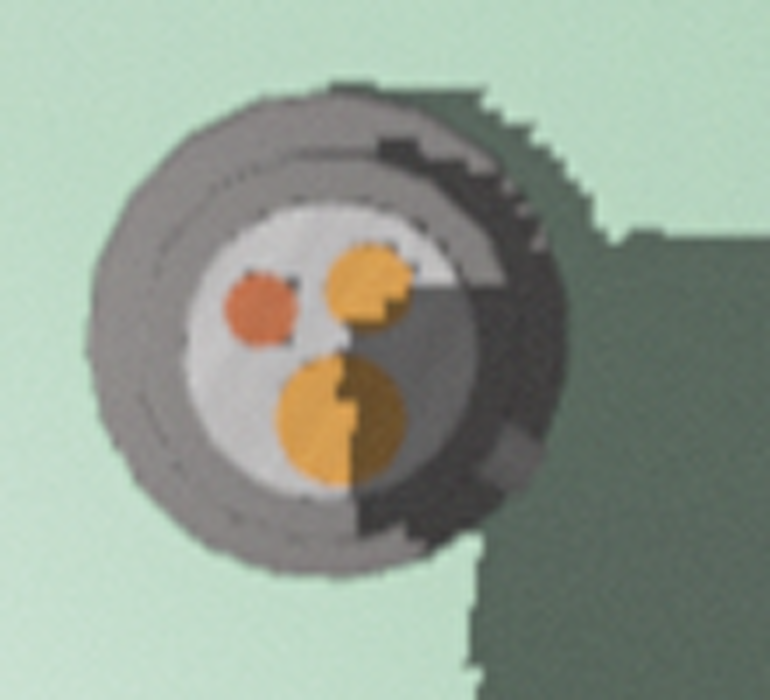

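Run:
```python
from h import *
import pickle; c,s=pickle.load(open("w3.pkl","rb"))
T=Ro2.from_quat(s["eef_rot"]).as_matrix()
for p,z in [((327,179.5),.034),((326.4,177.6),.014)]:
    X=ray(c,*p,z); print(X, T.T@(X-s["ee_pos"]))
print(T.round(3))
```

```text
[ 0.43551398 -0.14366946  0.034     ] [0.00560158 0.11559457 0.05099186]
[ 0.43556926 -0.14347434  0.014     ] [0.00541568 0.13559461 0.05106437]
[[ 0.109  0.     0.994]
 [-0.994  0.     0.109]
 [-0.    -1.     0.   ]]
```

arm_command([
  [[0.003,0.028,0,0,0,0],[0.0025,0.028,0,0,0,0],[0,0.03,0,0,0,0],[0,0.03,0,0,0,0],[0,0.02,0,0,0,0],[0,0.007,0,0,0,0],[0,0,0,0,0,0],[0,0,0,0,0,0]],
])

```text
time: 3.7
ee_pos: [0.3849, -0.15, 0.0071]
eef_rot: [0.526, -0.472, 0.472, -0.526]
ft_force: [0.3, 0.1, 0.3]
width: 0.0302
```

Run:
```python
from h import *
c,s=wrist(); cv2.imwrite("pics/w4.png",c["pixels"])
print(s["ee_pos"],s["ft_force"],s["width"],Ro2.from_quat(s["eef_rot"]).as_matrix().round(3).tolist())
```

```text
[ 0.3849193  -0.14997873  0.00712317] [0.29221339 0.14697033 0.28315404] 0.03019835794291434 [[0.107, -0.0, 0.994], [-0.994, -0.0, 0.107], [0.0, -1.0, -0.0]]
```

View pics/w4.png

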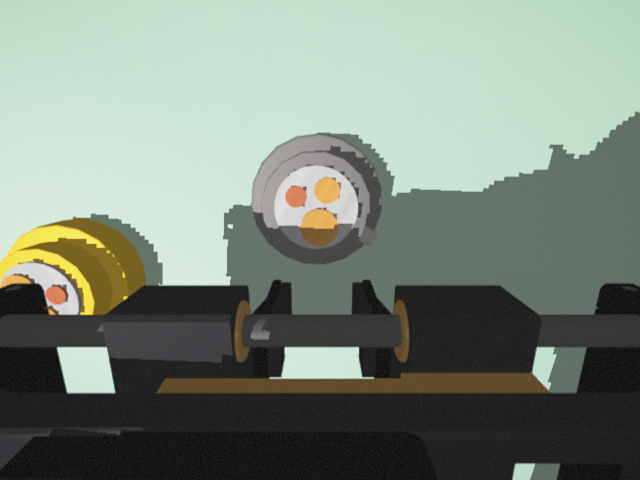

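arm_command([
  [[0,0,0.005,0,0,0],[0,0,0.007,0,0,0],[0,0,0.01,0,0,0],[0,0,0.011,0,0,0],[0,0,0.012,0,0,0],[0,0,0.012,0,0,0],[0,0,0.012,0,0,0],[0,0,0.012,0,0,0],[0,0,0.012,0,0,0],[0,0,0.012,0,0,0],[0,0,0.01,0,0,0],[0,0,0.008,0,0,0]],
])

```text
time: 4.75
ee_pos: [0.5082, -0.1363, 0.0064]
eef_rot: [0.526, -0.472, 0.472, -0.526]
ft_force: [-3.3, -0.4, 2.9]
width: 0.0306
```

arm_command([
  [[0,0,0.008,0,0,0],[0,0,0.008,0,0,0],[0,0,0.006,0,0,0],[0,0,0.004,0,0,0],[0,0,0.002,0,0,0],[0,0,0,0,0,0],[0,0,0,0,0,0],[0,0,0,0,0,0]],
])

```text
time: 5.42
ee_pos: [0.5348, -0.1336, 0.0066]
eef_rot: [-0.526, 0.472, -0.473, 0.526]
ft_force: [0.4, 0.4, 0.3]
width: 0.0304
```

Run:
```python
from h import *
c,s=wrist(); cv2.imwrite("pics/w5.png",c["pixels"])
import pickle; pickle.dump((c,s),open("w5.pkl","wb"))
print(s["ee_pos"],s["ft_force"],s["width"],Ro2.from_quat(s["eef_rot"]).as_matrix().round(3).tolist())
c=vision.camera("side"); crop(c,230,180,130,95,6,"pics/s5.png")
```

```text
[ 0.53475523 -0.1336225   0.00659504] [0.40613183 0.43029576 0.32725591] 0.03044281934151574 [[0.107, 0.001, 0.994], [-0.994, 0.0, 0.107], [-0.0, -1.0, 0.001]]
```

View pics/w5.png

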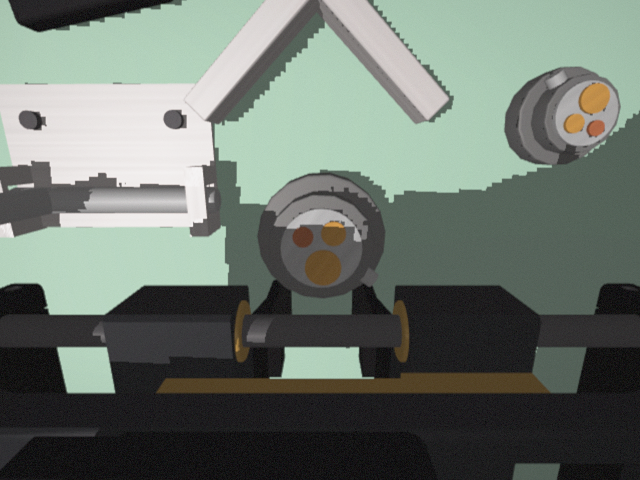

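View pics/s5.png

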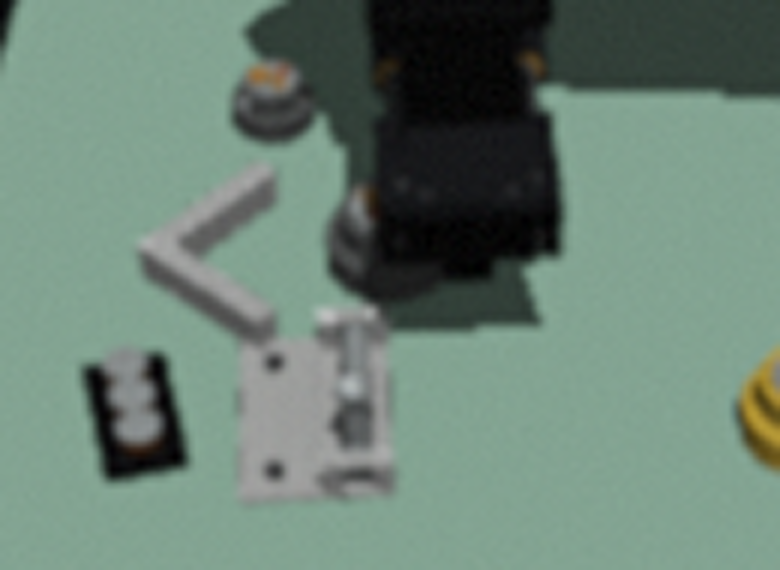

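Run:
```python
from h import *
import pickle; c,s=pickle.load(open("w5.pkl","rb"))
crop(c,170,0,290,230,2.7,"pics/w5c.png")
```

```text
(no output)
```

View pics/w5c.png

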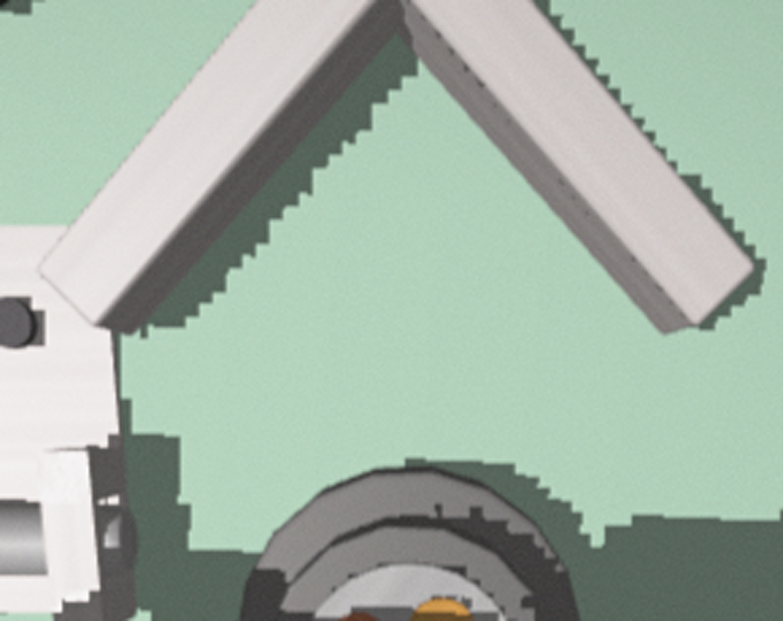

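Run:
```python
from fit import *
import pickle; c,s=pickle.load(open("w5.pkl","rb"))
o,th=fitview(c,170,0,2.7,[(96,325,-4,45,20),(40,270,4.5,53.5,20),(696,325,-4,-45,20),(755,268,4.5,-53.5,20),(665,333,-4,-45,0),(133,333,-4,45,0)])
T=Ro2.from_quat(s["eef_rot"]).as_matrix()
X=np.r_[o,s["ee_pos"][2]]; print("stop in tool",T.T@(X-s["ee_pos"]), "tool heading", np.degrees(np.arctan2(T[1,2],T[0,2])))
```

```text
stop o [ 0.6224 -0.1235] yaw 6.14 res mm [[0.1, 0.1], [-0.6, -1.0], [0.0, 0.3], [-0.6, 0.7], [0.5, -0.3], [0.5, 0.2]]
stop in tool [-7.14617195e-04  4.80837530e-05  8.82303790e-02] tool heading 6.145508518647724
```

arm_command([
  [[0,0,0.004,0,0,0],[-0.0007,0,0.006,0,0,0],[0,0,0.008,0,0,0],[0,0,0.008,0,0,0],[0,0,0.008,0,0,0],[0,0,0.006,0,0,0],[0,0,0.004,0,0,0],[0,0,0.002,0,0,0],[0,0,0.001,0,0,0],[0,0,0,0,0,0]],
])

```text
time: 6.35
ee_pos: [0.5814, -0.1279, 0.0065]
eef_rot: [-0.526, 0.472, -0.472, 0.526]
ft_force: [-0.4, -0.0, 0.8]
width: 0.0307
```

arm_command([
  [[0,0,0.001,0,0,0],[0,0,0.001,0,0,0],[0,0,0.001,0,0,0],[0,0,0,0,0,0],[0,0,0,0,0,0]],
])

```text
time: 6.77
ee_pos: [0.5845, -0.1276, 0.0065]
eef_rot: [-0.526, 0.472, -0.473, 0.526]
ft_force: [-0.7, -0.4, -0.3]
width: 0.0305
```

arm_command([
  [[0,0,0.001,0,0,0],[0,0,0.001,0,0,0],[0,0,0,0,0,0],[0,0,0,0,0,0]],
])

```text
time: 7.1
ee_pos: [0.5865, -0.1273, 0.0065]
eef_rot: [-0.526, 0.472, -0.472, 0.526]
ft_force: [-0.3, -0.0, -0.9]
width: 0.0304
```

Run:
```python
from h import *
c,s=wrist(); cv2.imwrite("pics/w6.png",c["pixels"]); crop(c,150,60,340,250,2.3,"pics/w6c.png")
print(s["ee_pos"],s["ft_force"])
```

```text
[ 0.58648946 -0.12732383  0.00653296] [-0.29466363 -0.01941909 -0.89432171]
```

View pics/w6c.png

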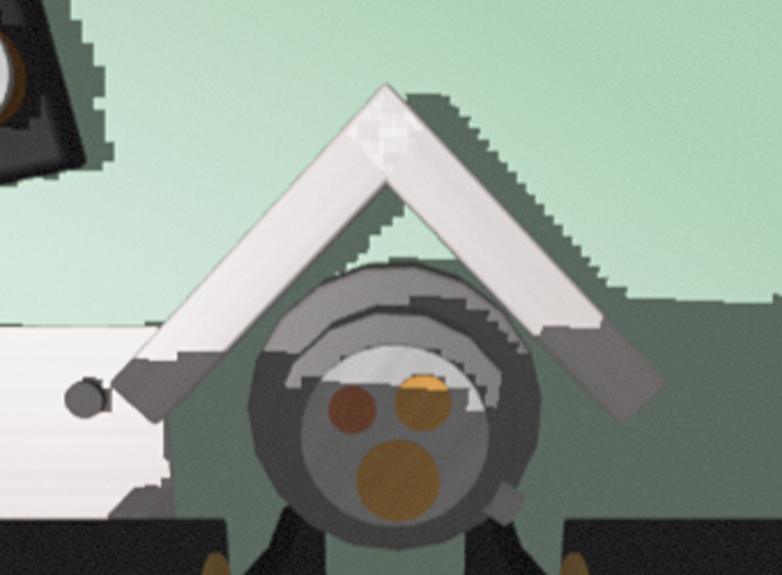

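arm_command([
  [[0,0,0.001,0,0,0],[0,0,0.0005,0,0,0],[0,0,0,0,0,0],[0,0,0,0,0,0]],
])

```text
time: 7.48
ee_pos: [0.5877, -0.1272, 0.0065]
eef_rot: [0.526, -0.473, 0.472, -0.526]
ft_force: [-1.8, 0.4, 0.6]
width: 0.0302
```

arm_command([
  [[0,0,0.0005,0,0,0],[0,0,0.0005,0,0,0],[0,0,0,0,0,0],[0,0,0,0,0,0]],
])

```text
time: 7.82
ee_pos: [0.588, -0.1272, 0.0064]
eef_rot: [0.526, -0.473, 0.472, -0.526]
ft_force: [-5.9, 0.0, 3.4]
width: 0.0304
```

arm_command([
  [[0,0,0.001,0,0,0],[0,0,0.001,0,0,0],[0,0,0,0,0,0],[0,0,0,0,0,0]],
])

```text
time: 8.15
ee_pos: [0.5884, -0.1272, 0.0061]
eef_rot: [0.527, -0.474, 0.471, -0.525]
ft_force: [-11.4, 0.1, 7.8]
width: 0.0304
```

Run:
```python
from h import *
c,s=wrist(); cv2.imwrite("pics/w7.png",c["pixels"]); crop(c,150,60,340,250,2.3,"pics/w7c.png")
import pickle; pickle.dump((c,s),open("w7.pkl","wb"))
print(s["ee_pos"],s["ft_force"],s["torque"])
```

```text
[ 0.58838972 -0.12721281  0.0060773 ] [-11.40066495   0.05455702   7.80726755] [0.05407653 2.92086544 0.08266061]
```

View pics/w7c.png

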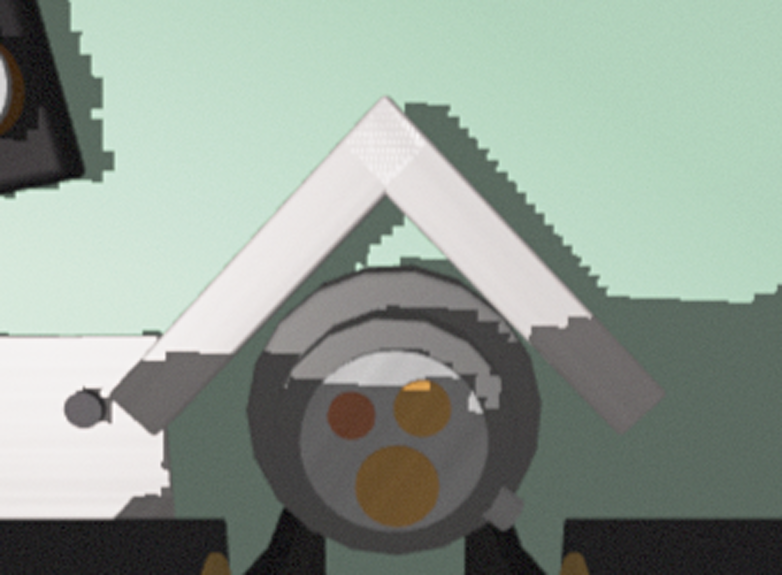

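Run:
```python
from fit import *
import pickle; c,s=pickle.load(open("w7.pkl","rb"))
o,th=fitview(c,150,60,2.3,[(386,97,58,0,20),(388,192,41,0,20),(155,434,-4,45,20),(112,396,4.5,53.5,20),(622,434,-4,-45,20),(664,394,4.5,-53.5,20)])
R=np.array([[np.cos(th),-np.sin(th)],[np.sin(th),np.cos(th)]])
f=lambda x,y,z:(R.T@(ray(c,150+(x+.5)/2.3-.5,60+(y+.5)/2.3-.5,z)[:2]-o)*1000).round(2)
for z in(0,.009,.018): print(z,f(249,405,z),f(540,405,z))
print("far",f(393,267,.018),"disc",f(299,440,.034),f(490,440,.034),f(395,350,.034),f(395,530,.034))
```

```text
stop o [ 0.6224 -0.1234] yaw 6.19 res mm [[-1.1, -0.0], [0.3, -0.1], [0.7, 0.0], [-0.2, -1.0], [0.5, 0.1], [-0.2, 1.1]]
0 [-2.47 30.32] [ -2.61 -32.66]
0.009 [-0.27 28.61] [ -0.41 -30.99]
0.018 [ 1.92 26.9 ] [  1.8  -29.31]
far [28.04 -1.  ] disc [-0.48 15.46] [ -0.55 -17.9 ] [15.35 -1.35] [-17.42  -1.27]
```

arm_command([
  [[0,0,-0.003,0,0,0],[-0.0012,0,0,0,0,0],[0,0,0.001,0,0,0],[0,0,0.001,0,0,0],[0,0,0.001,0,0,0],[0,0,0,0,0,0],[0,0,0,0,0,0]],
])

```text
time: 8.78
ee_pos: [0.5891, -0.1259, 0.0062]
eef_rot: [0.527, -0.474, 0.472, -0.525]
ft_force: [-9.8, 0.1, 5.9]
width: 0.0304
```

Run:
```python
from h import *
c,s=wrist(); cv2.imwrite("pics/w8.png",c["pixels"]); crop(c,150,60,340,250,2.3,"pics/w8c.png")
import pickle; pickle.dump((c,s),open("w8.pkl","wb"))
print(s["ee_pos"],s["ft_force"],s["torque"])
```

```text
[ 0.58906546 -0.1258693   0.0061641 ] [-9.83394845  0.14562649  5.94609386] [-0.07780538  2.30185878 -0.067179  ]
```

View pics/w8c.png

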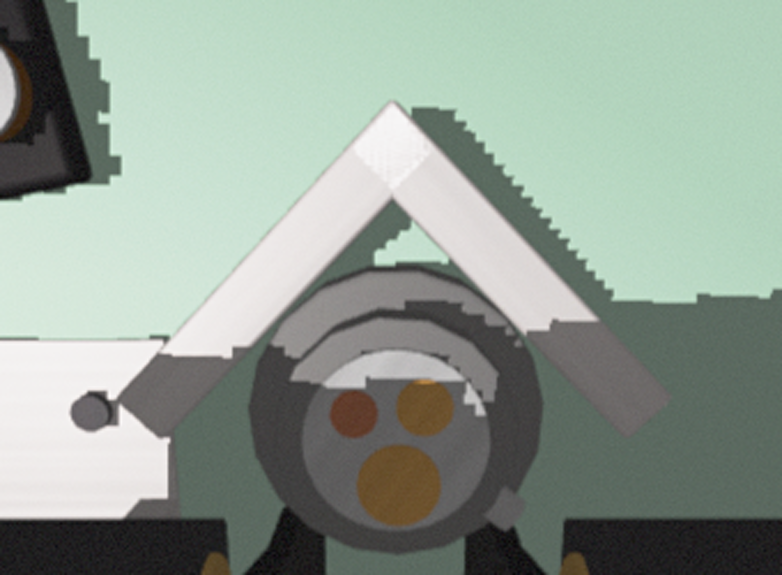

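arm_command([
  [[0,0,-0.003,0,0,0],[-0.0006,0,0,0,0,0],[0,0,0.001,0,0,0],[0,0,0.001,0,0,0],[0,0,0.001,0,0,0],[0,0,0,0,0,0],[0,0,0,0,0,0]],
])

```text
time: 9.42
ee_pos: [0.5893, -0.1253, 0.0062]
eef_rot: [0.527, -0.473, 0.472, -0.525]
ft_force: [-8.4, -0.1, 3.9]
width: 0.0304
```

Run:
```python
from h import *
c,s=wrist(); cv2.imwrite("pics/w9.png",c["pixels"]); crop(c,150,60,340,250,2.3,"pics/w9c.png")
import pickle; pickle.dump((c,s),open("w9.pkl","wb"))
print(s["ee_pos"],s["ft_force"],s["torque"])
```

```text
[ 0.58927199 -0.12533361  0.00620217] [-8.4334753 -0.0818659  3.9299602] [-0.12918256  2.06445796 -0.11668537]
```

View pics/w9c.png

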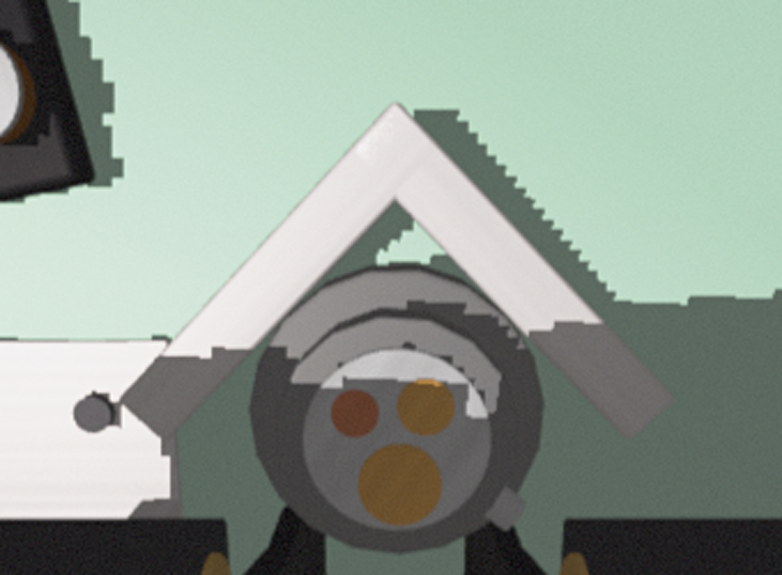

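```bash
cat > chk.py <<'E'
# wall inner edge lines (top, z=20mm) and foot circle from edges, in one wrist picture
from h import *
def edges(c,name,th0=6.15):
    g=cv2.GaussianBlur(cv2.cvtColor(c["pixels"],cv2.COLOR_BGR2GRAY),(3,3),0)
    return g
E
python3 - <<'E'
from fit import *
import pickle
def go(fn,W,H):
    c,s=pickle.load(open(fn,"rb"))
    o,th=fitview(c,150,60,2.3,W)
    R=np.array([[np.cos(th),-np.sin(th)],[np.sin(th),np.cos(th)]])
    f=lambda p,z:R.T@(ray(c,150+(p[0]+.5)/2.3-.5,60+(p[1]+.5)/2.3-.5,z)[:2]-o)*1000
    print("foot y", (f(H[0],.01)+f(H[1],.01))/2, "far x", f(H[2],.018), "disc",(f(H[3],.034)+f(H[4],.034))/2)
go("w9.pkl",[(397,102,58,0,20),(396,199,41,0,20),(166,436,-4,45,20),(122,400,4.5,53.5,20),(630,438,-4,-45,20),(673,399,4.5,-53.5,20)],[(250,405),(543,405),(396,266),(302,440),(491,440)])
E
```

```text
stop o [ 0.6226 -0.1234] yaw 6.11 res mm [[-1.0, -0.0], [-0.1, 0.2], [1.1, -0.3], [-0.2, -1.1], [0.6, 0.2], [-0.3, 1.0]]
foot y [0.72969615 0.1450843 ] far x [29.06015741  0.24226478] disc [0.26152254 0.18483494]
```

arm_command([
  [[0,0,0.001,0,0,0],[0,0,0.001,0,0,0],[0,0,0,0,0,0],[0,0,0,0,0,0]],
])

```text
time: 9.8
ee_pos: [0.5896, -0.1254, 0.006]
eef_rot: [0.527, -0.475, 0.471, -0.525]
ft_force: [-15.2, -0.1, 10.3]
width: 0.0305
```

arm_command([
  [[-0.001,0,0,0,0,0],[0,0,0,0,0,0],[0,0,0,0,0,0]],
])

```text
time: 10.05
ee_pos: [0.5896, -0.1252, 0.006]
eef_rot: [0.527, -0.474, 0.471, -0.524]
ft_force: [-13.7, -2.6, 7.6]
width: 0.0307
```

arm_command([
  [[0.002,0,0,0,0,0],[0,0,0,0,0,0],[0,0,0,0,0,0]],
])

```text
time: 10.3
ee_pos: [0.5898, -0.1256, 0.0059]
eef_rot: [0.527, -0.475, 0.47, -0.525]
ft_force: [-15.2, 2.7, 9.3]
width: 0.0304
```

arm_command([
  [[-0.001,0,0,0,0,0],[0,0,0,0,0,0],[0,0,0,0,0,0]],
])

```text
time: 10.55
ee_pos: [0.5897, -0.1255, 0.0059]
eef_rot: [0.527, -0.474, 0.471, -0.525]
ft_force: [-14.4, -0.6, 8.3]
width: 0.0306
```

arm_command([
  [[0,0,-0.002,0,0,0],[0,0,-0.002,0,0,0],[0,0,-0.003,0,0,0],[0,0,-0.006,0,0,0],[0,0,-0.01,0,0,0],[0,0,-0.012,0,0,0],[0,-0.015,-0.01,0,0,0],[0,-0.03,0,0,0,0],[0,-0.03,0,0,0,0],[0,-0.02,0,0,0,0],[0,0,0,0,0,0],[0,0,0,0,0,0]],
])

```text
time: 11.55
ee_pos: [0.5488, -0.1295, 0.1027]
eef_rot: [-0.525, 0.472, -0.473, 0.527]
ft_force: [0.4, 0.1, -0.2]
width: 0.0307
```

arm_command([
  [[0,0,0,0,0,0],[0,0,0,0,0,0],[0,0,0,0,0,0]],
], hand=0)

```text
time: 11.8
ee_pos: [0.5472, -0.1295, 0.1005]
eef_rot: [0.527, -0.473, 0.472, -0.526]
ft_force: [-0.8, 0.4, 0.5]
width: 0.0179
```

Run:
```python
from h import *
c,s=wrist(); cv2.imwrite("pics/w10.png",c["pixels"])
import pickle; pickle.dump((c,s),open("w10.pkl","wb"))
print(s["ee_pos"],s["ft_force"],s["width"],Ro2.from_quat(s["eef_rot"]).as_matrix().round(3).tolist())
```

```text
[ 0.54723704 -0.12952612  0.10047277] [-0.83577487  0.40329752  0.50808009] 0.017905212384449278 [[0.107, -0.002, 0.994], [-0.994, 0.0, 0.107], [-0.0, -1.0, -0.002]]
```

View pics/w10.png

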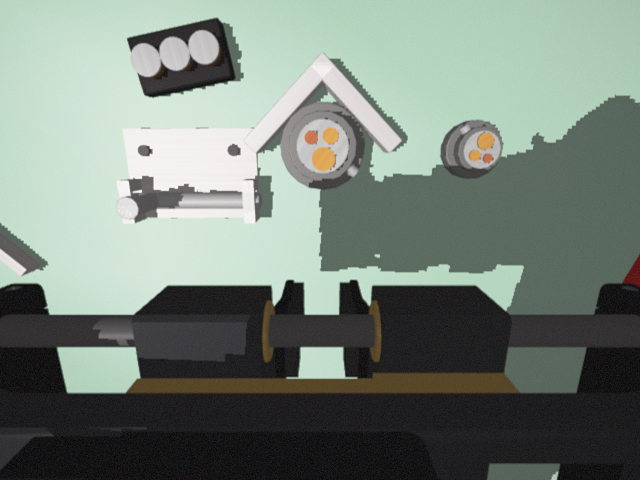

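Run:
```python
from h import *
import pickle; c,s=pickle.load(open("w10.pkl","rb"))
crop(c,100,40,320,200,2.5,"pics/w10c.png")
o=np.array([.6225,-.1234]);th=np.radians(6.13);R=np.array([[np.cos(th),-np.sin(th)],[np.sin(th),np.cos(th)]])
X=ray(c,127,207,.047); print("knob",X,"in stop",R.T@(X[:2]-o))
```

```text
knob [ 0.57291721 -0.00579366  0.047     ] in stop [-0.03674073  0.12222857]
```

View pics/w10c.png

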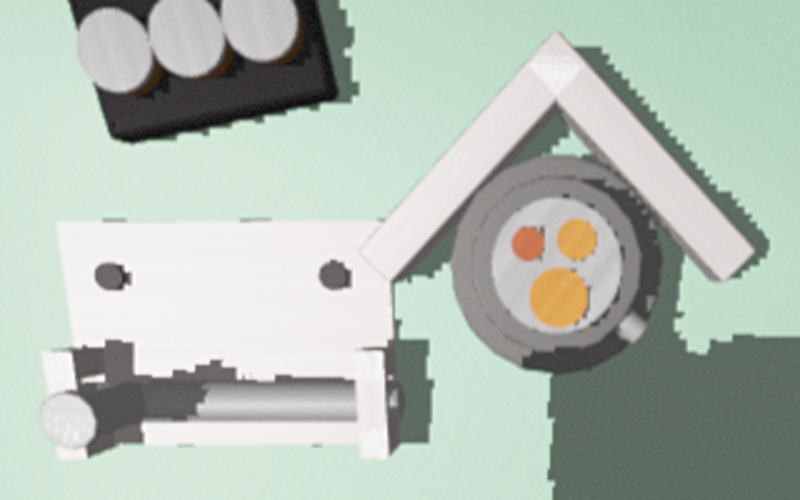

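Run:
```python
from h import *
s=readout.read_state()
o=np.array([.6225,-.1234]);th=np.radians(6.13);R=np.array([[np.cos(th),-np.sin(th)],[np.sin(th),np.cos(th)]])
p=R.T@(np.array(s["ee_pos"][:2])-o); print("tcp stop",p,s["width"],s["ee_pos"][2]); d=np.array([-.037,.168])-p; print("tool x",-d[1],"tool z",d[0])
```

```text
tcp stop [-0.0753928   0.00183384] 0.014168722049660673 0.10063849807898027
tool x -0.16616616128411935 tool z 0.03839279544930769
```

arm_command([
  [[-0.015,0,0,0,0,0],[-0.025,0,0.003,0,0,0],[-0.03,0,0.005,0,0,0],[-0.03,0,0.008,0,0,0],[-0.03,0,0.01,0,0,0],[-0.02,0,0.008,0,0,0],[-0.011,0,0.004,0,0,0],[-0.005,0,0,0,0,0],[0,0,0,0,0,0],[0,0,0,0,0,0],[0,0,0,0,0,0]],
], hand=0)

```text
time: 12.77
ee_pos: [0.5676, 0.0373, 0.1015]
eef_rot: [0.526, -0.473, 0.473, -0.525]
ft_force: [-0.9, 0.0, -0.7]
width: 0.0005
```

Run:
```python
from h import *
c,s=wrist(); cv2.imwrite("pics/w11.png",c["pixels"])
o=np.array([.6225,-.1234]);th=np.radians(6.13);R=np.array([[np.cos(th),-np.sin(th)],[np.sin(th),np.cos(th)]])
print("tcp stop",R.T@(np.array(s["ee_pos"][:2])-o),s["width"],s["ee_pos"],s["joint_positions"])
```

```text
tcp stop [-0.03740789  0.16566462] 0.000549524213973606 [0.56761556 0.03732278 0.10152796] [-0.66457256  0.34909454  0.62311775  1.7853483  -0.22769328  1.07993977
 -1.42773983]
```

View pics/w11.png

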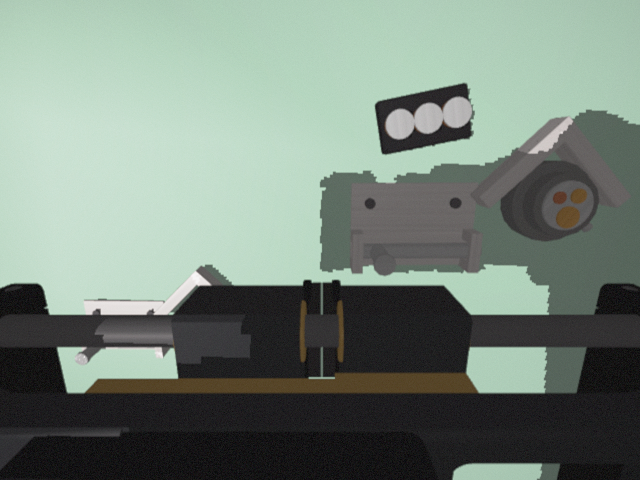

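arm_command([
  [[0,0.02,0,0,0,0],[0,0.025,0,0,0,0],[0,0.02,0,0,0,0],[0,0.0075,0,0,0,0],[0,0,0,0,0,0],[0.005,0,0,0,0,0],[0.008,0,0,0,0,0],[0.006,0,0,0,0,0],[0.003,0,0,0,0,0],[0.002,0,0,0,0,0],[0,0,0,0,0,0]],
])

```text
time: 13.73
ee_pos: [0.5707, 0.0148, 0.0295]
eef_rot: [-0.526, 0.473, -0.473, 0.526]
ft_force: [-0.6, -0.6, -0.9]
width: 0.0005
```

Run:
```python
from h import *
s=readout.read_state(); print(s["ee_pos"],s["ft_force"])
c=vision.camera("side"); crop(c,200,150,200,150,4,"pics/s12.png")
```

```text
[0.57066451 0.01481519 0.02945318] [-0.63027391 -0.64894776 -0.85649017]
```

View pics/s12.png

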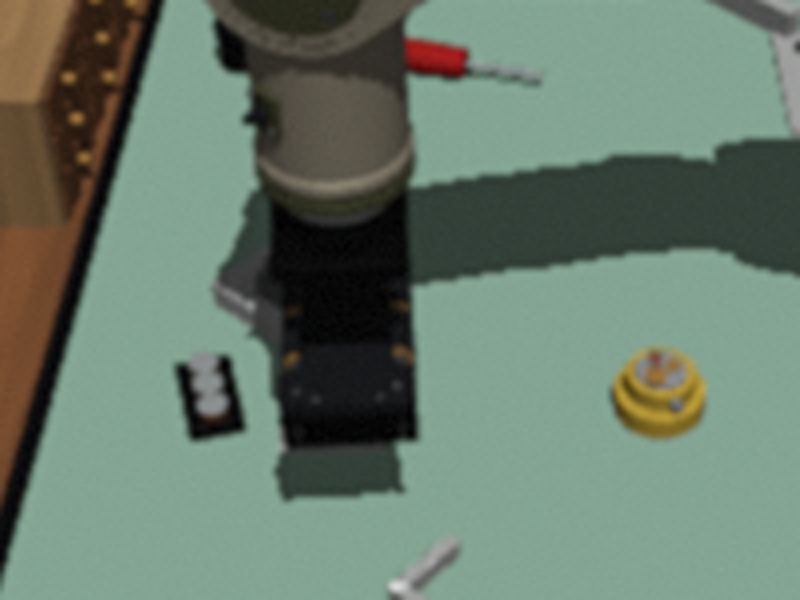

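arm_command([
  [[0.003,0,0,0,0,0],[0.004,0,0,0,0,0],[0.005,0,0,0,0,0],[0.005,0,0,0,0,0],[0.005,0,0,0,0,0],[0.005,0,0,0,0,0],[0.005,0,0,0,0,0],[0.005,0,0,0,0,0],[0.004,0,0,0,0,0],[0.003,0,0,0,0,0],[0.002,0,0,0,0,0],[0,0,0,0,0,0]],
])

```text
time: 14.78
ee_pos: [0.5754, -0.0309, 0.0291]
eef_rot: [0.526, -0.473, 0.473, -0.526]
ft_force: [0.1, -0.5, 0.0]
width: 0.0005
```

Run:
```python
from h import *
c,s=wrist(); cv2.imwrite("pics/w13.png",c["pixels"])
o=np.array([.6225,-.1234]);th=np.radians(6.13);R=np.array([[np.cos(th),-np.sin(th)],[np.sin(th),np.cos(th)]])
print("tcp stop",R.T@(np.array(s["ee_pos"][:2])-o),s["ft_force"])
```

```text
tcp stop [-0.03694864  0.09701823] [ 0.10946819 -0.51918825  0.04377897]
```

View pics/w13.png

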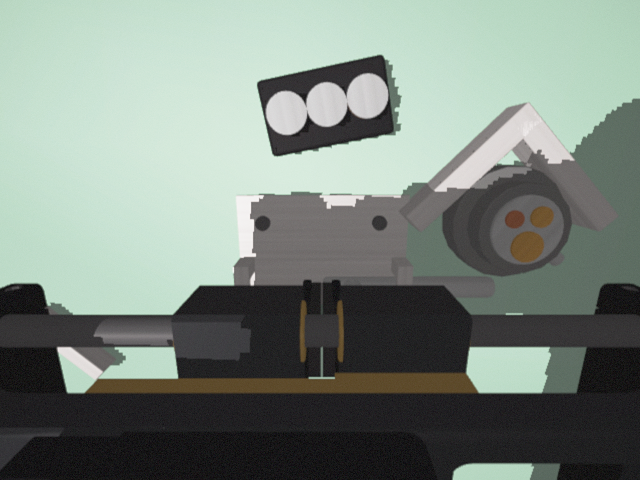

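arm_command([
  [[0.003,0,0,0,0,0],[0.004,0,0,0,0,0],[0.002,0,0,0,0,0],[0.001,0,0,0,0,0],[0,0,0,0,0,0],[0,0,0,0,0,0]],
])

```text
time: 15.33
ee_pos: [0.5763, -0.0406, 0.029]
eef_rot: [0.526, -0.472, 0.473, -0.526]
ft_force: [-0.6, 0.6, -0.1]
width: 0.0007
```

arm_command([
  [[0.001,0,0,0,0,0],[0.001,0,0,0,0,0],[0.001,0,0,0,0,0],[0,0,0,0,0,0]],
])

```text
time: 15.67
ee_pos: [0.5767, -0.0432, 0.029]
eef_rot: [-0.526, 0.473, -0.472, 0.526]
ft_force: [-0.8, 1.2, -0.3]
width: 0.0002
```

arm_command([
  [[0.001,0,0,0,0,0],[0.001,0,0,0,0,0],[0.001,0,0,0,0,0],[0,0,0,0,0,0],[0,0,0,0,0,0]],
])

```text
time: 16.08
ee_pos: [0.577, -0.0462, 0.029]
eef_rot: [0.526, -0.473, 0.472, -0.526]
ft_force: [-0.3, 2.5, 0.4]
width: 0.0004
```

arm_command([
  [[0.001,0,0,0,0,0],[0.001,0,0,0,0,0],[0,0,0,0,0,0],[0,0,0,0,0,0]],
])

```text
time: 16.42
ee_pos: [0.5771, -0.0464, 0.029]
eef_rot: [-0.526, 0.473, -0.471, 0.527]
ft_force: [-2.9, 7.1, 0.6]
width: 0.0003
```

arm_command([
  [[0.001,0,0,0,0,0],[0.001,0,0,0,0,0],[0,0,0,0,0,0],[0,0,0,0,0,0]],
])

```text
time: 16.75
ee_pos: [0.5771, -0.0466, 0.0289]
eef_rot: [-0.526, 0.473, -0.47, 0.527]
ft_force: [-3.8, 11.9, 2.9]
width: 0.0003
```

arm_command([
  [[-0.004,0,0,0,0,0],[-0.006,0,0,0,0,0],[-0.01,0,0,0,0,0],[-0.01,-0.01,0,0,0,0],[0,-0.03,0,0,0,0],[0,-0.03,0,0,0,0],[0,-0.03,0,0,0,0],[0,-0.02,-0.02,0,0,0],[0,0,-0.03,0,0,0],[0,0,-0.03,0,0,0],[0,0,0,0,0,0],[0,0,0,0,0,0]],
])

```text
time: 17.75
ee_pos: [0.4941, -0.0285, 0.1494]
eef_rot: [-0.525, 0.473, -0.472, 0.527]
ft_force: [0.5, 0.4, 0.5]
width: 0.0001
```

Run:
```python
from h import *
c,s=wrist(); c,s=wrist(); cv2.imwrite("pics/w14.png",c["pixels"]); crop(c,290,20,270,200,2.9,"pics/w14c.png")
import pickle; pickle.dump((c,s),open("w14.pkl","wb"))
print(s["ee_pos"],s["ft_force"])
c=vision.camera("side"); crop(c,230,180,130,95,6,"pics/s14.png")
cv2.imwrite("pics/t14.png",vision.camera("top")["pixels"])
```

```text
[ 0.49507636 -0.02826419  0.14949431] [-0.28936476  0.5170081   0.24762679]
```

View pics/w14.png

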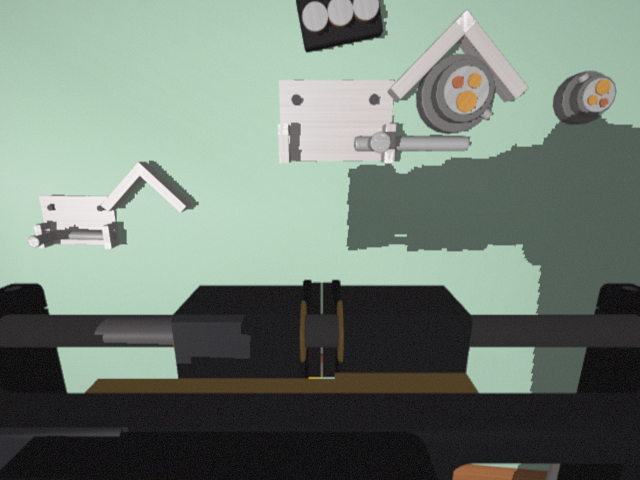

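View pics/s14.png

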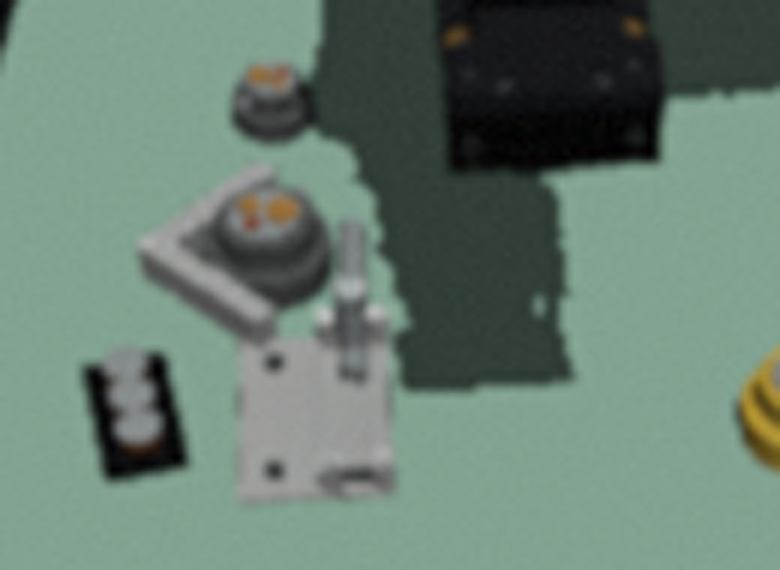

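View pics/t14.png

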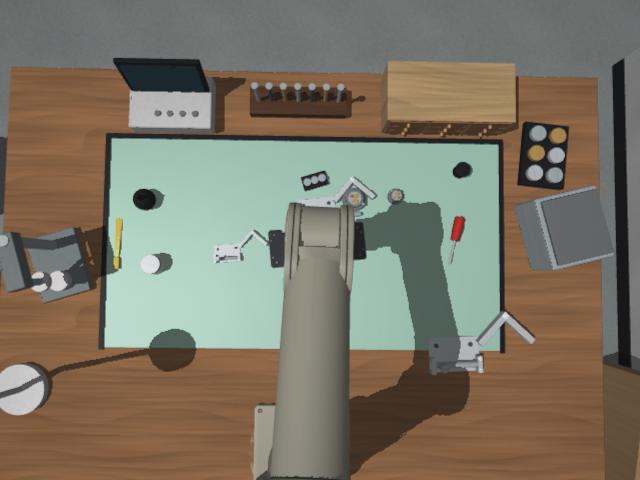

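```bash
python3 - <<'E'
from h import *
import pickle; c,s=pickle.load(open("w14.pkl","rb"))
o=np.array([.6225,-.1234]);th=np.radians(6.13);R=np.array([[np.cos(th),-np.sin(th)],[np.sin(th),np.cos(th)]])
f=lambda x,y,z:(R.T@(ray(c,x,y,z)[:2]-o)*1000).round(1)
print("knob",f(380,142,.047),"bolt tip",f(470,143,.011))
E
echo
```

```text
knob [-37.4  64.3] bolt tip [-37.2 -16.3]
```

View pics/w14c.png

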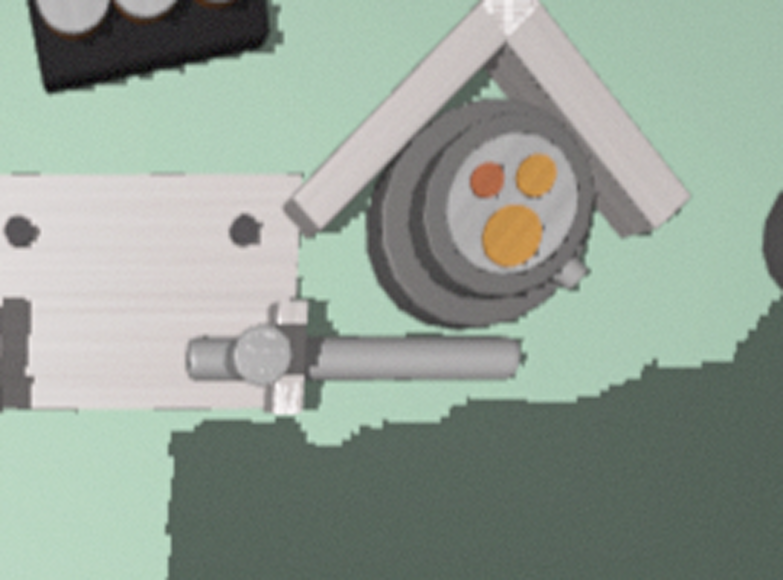

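```bash
python3 -c "
from bench import r
print(r.close_job())"
```

```text
the job is handed in; nothing more can be done
None
```

The holder is home in the corner stop and the bolt is fully shut behind it. I handed the job in at about 18 s of the 72 s allowed.

- **Which stop:** the middle one of the three, near top-view pixels (335, 200), because its size matches the one given. I used the grey holder at (361, 274), not the yellow one at (316, 294).
- **Holder:** I pushed it along the mat with the two fingers set about 30 mm apart behind its foot. On first contact the wrist picture showed it about 1.2 mm off to the right, touching only the right wall. I moved it across in two small steps and pressed again.
- **Holder check:** it then measured within about 0.7 mm of the home point. Pressed in at about 15 N, it moved only about 0.2 mm when I shifted the tool 1 mm either way. That indicates both walls are touching, although the camera alone cannot resolve the last few tenths of a millimetre.
- **Bolt:** I pushed it by its knob with the fingers shut, until the force rose to about 12 N at the end stop. The knob then measured y = 64.3 mm in the stop's frame (64 mm is fully shut). The bolt tip measured -16.3 mm against the expected -14 mm, which is about the camera's 2 mm calibration error.
- **Other things on the bench:** the last pictures show the arm clear of everything and no visible change to the other items. The arm hid the yellow holder in the last top view, and in the side view only its edge showed, in the same place as before.

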